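# Let the carving drum back and set its pawl

### The arm

A 7-joint arm with a two-finger parallel gripper is mounted at the origin on the work surface. World frame = base frame: x ahead of the robot, y to its left, z up, the work surface at z = 0. Lengths are in m, angles in rad, forces in N, time in s.
With the tool pointing down it reaches from about 0.425 to 1.025 m from the base axis. Payload 9.4 kg.
Tool frame: the origin (TCP) lies at the very end of the fingers, on their centre line; the grasp point (between the pads) lies 19 mm behind it (bot.grip_depth is the z of the grasp point in the tool frame, in m); z points along the fingers, y is the line along which they close (so a half turn about z gives the same grasp; the last joint's range is limited). The gripper opens to 85 mm and grips with 20 to 120 N. Pads are 22 mm wide; open, the fingers measure 114 mm over their backs; the gripper's body (76 mm by 85 mm) begins 54 mm behind the grasp point. The pads swing forward as they close: fully open they stand 13 mm farther back than shut.
Start: joints at [-1.391, 0.599, -0.003, 1.599, 0.002, 0.943, -0.08], TCP at [0.184, 0.701, 0.231] pointing down, gripper open.
Joint ranges: [-2.57, 2.57], [-0.35, 1.97], [-1.29, 1.29], [0.11, 2.56], [-1.05, 4.19], [0.11, 1.86], [-2.63, 2.63]. Speed limits (rad/s): [2.22, 2.22, 3.01, 3.01, 3.14, 3.14, 3.14].

### API

Orientations are given as a 3x3 rotation matrix whose columns are the frame's x, y, z axes.
In Python, from station import bot, cams, telemetry gives the robot as it stands. Calls block until the motion is done:
- bot.movep(position, orientation): joint-space move of the TCP to a pose.
- bot.line_to(position, orientation=None, max_speed=0.15, until_force=None): straight line of the TCP; orientation=None keeps the orientation; max_speed is the mean speed in m/s. With until_force (N) it stops when the force on the tool has changed by that much, and returns True; else False.
- bot.move_joints(angles): joint-space move.
- bot.open_jaws() and bot.grab(): open the fingers fully, or close them until they stop; the grip force is fixed at half the most.
- bot.pause(seconds).
- bot.solve_ik(position, orientation): joint angles nearest the present ones, or None.
- cams.capture(name): name is "scene" or "top" or "wrist"; returns a dict with "img" (480x640x3 uint8, blue, green, red), "depth" (480x640 float32, m along the optical axis (not along the pixel's ray), 0 where there is no reading), "fx", "fy", "cx", "cy" (pixels), "dist" ([k1, k2, p1, p2, k3] as OpenCV has them; the pictures are not rectified), "view" (4x4, takes a point from world to camera coordinates). Camera axes: x right, y down, z forward; pixel columns grow to the right and rows downward; lengths in m; the calibration is good to about 2 mm. A picture is of the moment at which its call begins.
A pose or a line that the arm cannot do raises bot.PlanningError and nothing moves.
- bot.sign_off(): hands the job in; it is judged then, once.
Readings, each from a call of its own:
- telemetry.read_clock(): time.
- telemetry.read_joints(): joint angles.
- telemetry.read_qvel(): joint speeds.
- telemetry.read_joint_efforts(): joint torques, N m.
- telemetry.read_eef_pos(): TCP position.
- telemetry.read_eef_rot(): TCP orientation.
- telemetry.read_contact_force(): force on the tool from outside, world axes, zero at the start.
- telemetry.read_ft_torque(): the same for the moment, N m.
- telemetry.read_opening(): opening from 0.0 (shut) to 1.0 (fully open).
- telemetry.read_grasp_force(): force on a finger pad.
Only numpy, scipy, OpenCV 4.12 (cv2) and the standard library are available. Lean on these libraries where they do the work, as an engineer would, in place of code of your own. Each camera call takes 0.05 s, during which the arm holds its last target. There are 200 camera calls.

### The job

The carving panel is clamped to a ratchet drum and stands tilted: lift the pawl clear of the toothed wheel and throw it right over onto its rest, then turn the drum back by its crank or panel until the panel lies level. Drop the pawl back into the teeth and pull the drum firmly, without wrenching it, in the same backward sense until the tooth bears on the pawl, so that the panel is left level and held with no play. Leave the mallet, the gouge and the offcut alone.

Things in the scene. Friction and masses are not known exactly. Their poses are not given: they have to be found in the camera images.
- stand: Fixed indexing stand: wooden base 200 x 270 x 22 mm with two steel cheeks carrying a wooden drum whose axis is level, along the stand's y, 140 mm above the bench. Origin: centre of the base's underside; z up. Seen in the stand's frame: the carving panel (150 x 105 x 24 mm, its top 68 mm above the axis when level) is clamped on the drum between the cheeks, the toothed wheel and the pawl are at the +y end (wheel y = 80 to 96 mm), the crank is at the -y end.
- drum (a joint): Turn of the drum, rad, about the stand's +y axis: 0 is the panel level with a tooth face exactly against the seated pawl; positive is forward (the top goes towards the stand's +x), which the pawl allows, clicking over the teeth; negative is the backward sense, which the seated pawl blocks. Range -0.6 to 1.5. It has stiff bearings (0.3 N m) and stays where it is left. Starts 0.6 to 1.2, so it has to be turned back.
- pawl (a joint): Swing of the pawl, rad, about its pivot (level, parallel to the drum's axis): 0 is fully down in a tooth gap, about 0.15 is resting on a tooth's tip, growing as it lifts over towards the stand's -x; 2.05 is thrown over on its rest. Moves freely and falls by its weight: below about 1.5 it falls back into the teeth, above 1.75 it falls over to the rest and stays. At the start it lies somewhere on the teeth.
- pawl_grip (a point): Middle of the pawl's lifting pin: a level steel round bar 10 mm thick and 64 mm long parallel to the drum's axis, sticking out from the pawl towards the stand's +y and ending in a 16 mm ball (at 28 mm from this point); free of anything else 20 mm to either side along the bar. It travels on a circle of radius 60 mm about the pivot, which lies at x = -70, z = 206 mm in the stand's frame; when the pawl is at 0 the pin is at x = -10, z = 209, y = 130 mm there.
- crank_grip (a point): Middle of the crank's wooden handle: a level round bar 20 mm thick and 80 mm long parallel to the drum's axis, fixed to the crank arm at the stand's -y end (handle y = -100 to -180 mm, this point y = -145 mm). It travels on a circle of radius 80 mm about the drum's axis; at drum 0 the crank leans 0.45 rad from upright towards the stand's -x (x = -35, z = 212 mm), at drum 0.45 it stands upright, at more it leans to +x.
- ratchet_wheel: Steel ratchet wheel on the drum: 120 mm across the tips, 18 saw teeth (0.349 rad apart) 11 mm deep, 16 mm thick, turning with the drum. Origin on the drum's axis, at the middle of the stand's width; axes as the stand's when the drum is at 0. Turning it takes about 4 N at the crank handle; when a tooth bears on the pawl it goes solid: 12 to 25 N there is then a firm pull.
- pawl_nose: Wedge-shaped nose of the pawl, 14 mm wide, which drops between the teeth and takes the load at the top of the wheel. Origin on the pawl's pivot; it turns with the pawl.
- mallet: Bystander: round carver's mallet 88 mm across, 240 mm high, standing on its head. Origin: centre of its foot.
- gouge: Bystander: carving gouge lying down, 230 mm long along its x, wooden handle 26 mm wide. Origin: underside near its middle.
- offcut: Bystander: wood offcut 120 x 70 x 35 mm. Origin: centre of its underside.

How it is judged:
On the way, in this order (a step that is already met when the one before it is completed fails the run):
1. the pawl is thrown over on its rest (value of joint pawl above 1.9 rad), for 0.2 s.
2. with the pawl clear, the drum is turned back to about level (within 0.25 rad above it) (value of joint pawl above 0.5 rad and value of joint drum below 0.25 rad), for 0.1 s.
3. the pawl is down in its tooth and the drum is pulled back against it with more than 8 N at the tooth, the panel level (value of joint each of pawl, drum below 0.04 rad and value of joint drum above -0.06 rad and contact force between pawl_nose and ratchet_wheel above 8 N), for 0.1 s.
At the end, for the whole second after the job is handed in: The pawl lies fully down in its tooth gap (joint below 0.04 rad), the panel is level and against the pawl (drum between -0.06 and 0.04 rad) and at rest (value of joint each of pawl, drum below 0.04 rad and value of joint drum above -0.06 rad and velocity of joint drum between -0.03 and 0.03 rad/s); the robot touches nothing.
It fails at once if the drum is wrenched against the pawl (over 150 N at the tooth) (contact force between pawl_nose and ratchet_wheel above 150 N).
It fails at once if the mallet, gouge or offcut is moved by more than 30 mm (distance of any of mallet, gouge, offcut from where it was at the start of the episode above 0.03 m).
It also fails if it takes over 72 s, if anything falls off the work surface, if the arm or the gripper's body presses on something with over 40 N, if the wrist force passes 120 N, or if a joint passes its speed limit or range.

## Working session

There is one attempt and no reset: what is moved stays moved. The work goes in short steps, each a Python script; the robot and the scene stay as the last script left them, time stands still between calls to the robot, and variables do not carry over. Pictures are saved under pics/ and viewed, at most 10 in all, crops included, and the job is handed in when it is done.

```bash
mkdir -p pics; ls
python3 - <<'E'
from station import bot,cams,telemetry
import cv2,numpy as np
for n in("scene","top"):
    c=cams.capture(n);cv2.imwrite(f"pics/{n}0.png",c["img"]);np.savez(f"{n}0.npz",**c)
    print(n,c["fx"],c["dist"],np.round(c["view"],3).tolist())
print(telemetry.read_clock())
E
```

```text
pics
scene 568.6582637473716 [-0.17894377  0.          0.          0.          0.        ] [[-0.736, 0.677, -0.009, 0.405], [0.535, 0.574, -0.62, -0.185], [-0.414, -0.461, -0.785, 1.518], [0.0, 0.0, 0.0, 1.0]]
top 469.56872364624775 [-0.09833015  0.          0.          0.          0.        ] [[0.002, -1.0, 0.021, -0.01], [-0.995, -0.004, -0.099, 0.548], [0.099, -0.021, -0.995, 1.006], [0.0, 0.0, 0.0, 1.0]]
0.1
```

View pics/scene0.png

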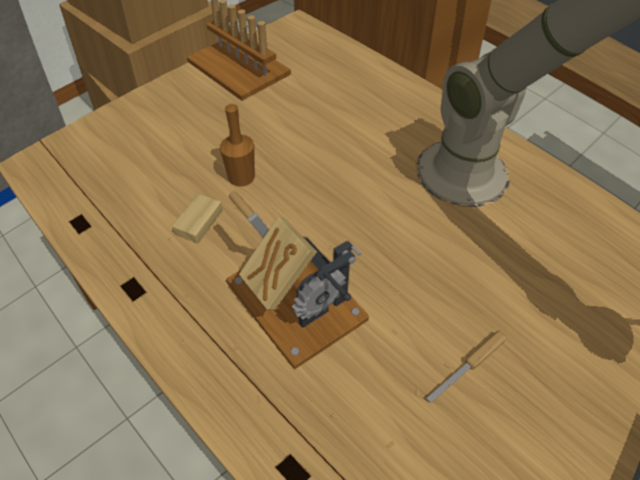

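View pics/top0.png

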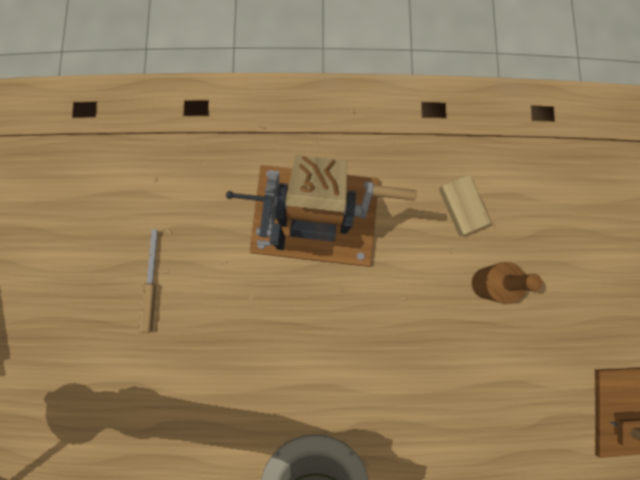

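The top view shows the stand base with corners at about (262,166), (378,178), (371,265) and (250,253). The pawl pin points left (world +y) and the crank points right. I'll enlarge it for accuracy.

Run:
```python
import cv2
i=cv2.imread("pics/top0.png")[150:280,220:430]
cv2.imwrite("pics/topc.png",cv2.resize(i,None,fx=3.8,fy=3.8,interpolation=cv2.INTER_CUBIC))
```

```text
(no output)
```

View pics/topc.png

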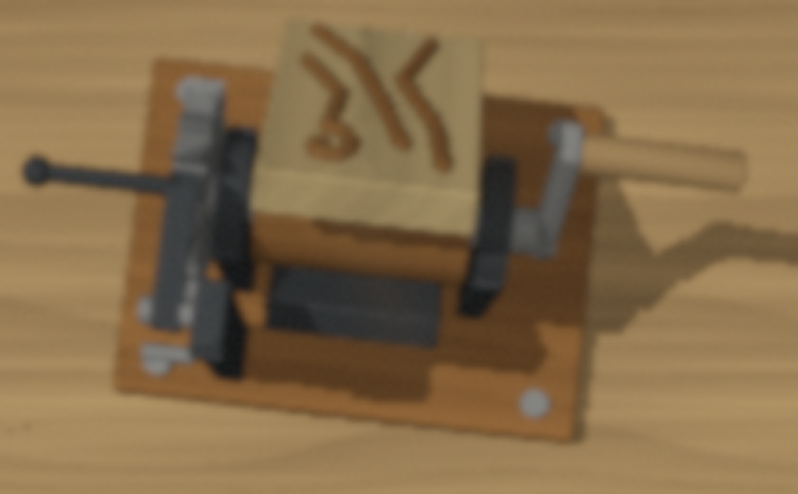

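```bash
cat > geo.py <<'E'
import numpy as np,cv2
from scipy.optimize import least_squares
def proj(P,c):
    V=c["view"];K=np.array([[c["fx"],0,c["cx"]],[0,c["fy"],c["cy"]],[0,0,1.]])
    return cv2.projectPoints(np.asarray(P,float).reshape(-1,1,3),cv2.Rodrigues(V[:3,:3])[0],V[:3,3],K,c["dist"])[0].reshape(-1,2)
def pin(a,y=.13):   # pawl angle grows lifting towards -x
    a=a+np.arctan2(3,60); r=.060
    return np.array([-.07+r*np.cos(a),y,.206+r*np.sin(a)])
def crank(d,y=-.145,r=.08): return np.array([r*np.sin(d-.45),y,.14+r*np.cos(d-.45)])
def panel(x,y,z,d): return np.array([x*np.cos(d)+z*np.sin(d),y,.14-x*np.sin(d)+z*np.cos(d)])
def world(P,q):
    c,s=np.cos(q[2]),np.sin(q[2]);P=np.atleast_2d(P)
    return np.c_[q[0]+c*P[:,0]-s*P[:,1],q[1]+s*P[:,0]+c*P[:,1],P[:,2]]
E
python3 - <<'E'
from geo import *
c=np.load("top0.npz")
uv=np.array([(155,58),(607,107),(575,437),(115,390),(35,171),(742,170),(590,153),(288,20),(483,40)])/3.8+[220,150]-.4
def pts(q): return world([(.1,.135,.022),(.1,-.135,.022),(-.1,-.135,.022),(-.1,.135,.022),pin(q[3],.158),crank(q[4],-.18),crank(q[4],-.1),panel(-.075,.0525,.068,q[4]),panel(-.075,-.0525,.068,q[4])],q)
def pts2(q):
    P=pts(q);P[-2:]=world([panel(.075,.0525,.068,q[4]),panel(.075,-.0525,.068,q[4])],q);return P
for f in(pts,pts2):
    r=least_squares(lambda q:(proj(f(q),c)-uv).ravel(),[.6,0,-.1,.1,.9],loss='soft_l1')
    print(r.x,r.cost,np.round(proj(f(r.x),c)-uv,1).tolist())
    np.save("q.npy",r.x) if f is pts2 else 0
s=np.load("scene0.npz");i=s["img"].copy()
for p in proj(pts2(r.x),s): cv2.circle(i,tuple(int(round(v)) for v in p),1,(0,0,255),-1)
cv2.imwrite("pics/chk.png",cv2.resize(i[180:380,200:400],None,fx=3,fy=3,interpolation=cv2.INTER_CUBIC))
from station import bot,telemetry
print(telemetry.read_eef_rot(),telemetry.read_contact_force())
E
```

```text
[ 0.60338789 -0.00354066 -0.1181525   0.31250026  1.77894915] 43.73930121276574 [[1.2, -0.5], [1.2, 1.2], [0.1, 2.5], [-0.4, 0.2], [0.3, 0.3], [-2.2, -17.3], [-2.5, -17.9], [-0.7, -0.4], [3.7, 1.2]]
[ 0.60461668 -0.00210284 -0.10518776  0.20807063  0.80995312] 3.1560107623210287 [[-0.1, -0.4], [0.1, -0.2], [0.1, 1.3], [-0.5, 0.4], [0.1, 0.4], [1.1, -0.0], [-2.1, -0.4], [0.0, -0.6], [0.5, -0.1]]
[[-9.67216357e-01  2.53953697e-01 -1.98980272e-04]
 [ 2.53953717e-01  9.67215315e-01 -1.42993761e-03]
 [-1.70681176e-04 -1.43359083e-03 -9.99998958e-01]] [ 0.70995111  0.23976324 -0.06606515]
```

View pics/chk.png

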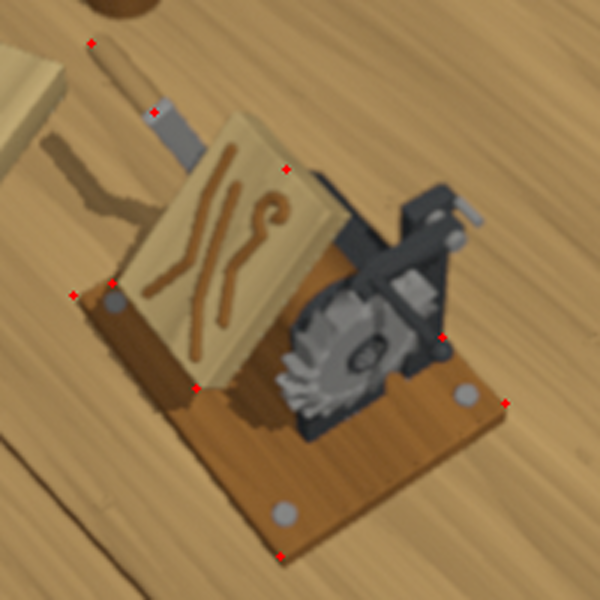

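The overlay in the scene view matches. The base corners land on the picture, and the ball at crop (440,350) is about 4 px below its projection, so the pawl angle is slightly smaller than fitted. Next I'll grip the pin and lift it.

```bash
cat > rob.py <<'E'
from geo import *
from station import bot,cams,telemetry as T
q=np.load("q.npy"); G=bot.grip_depth
ex=np.array([np.cos(q[2]),np.sin(q[2]),0]);ez=np.array([0,0,-1.])
def Rt(s): y=s*ex; return np.c_[np.cross(y,ez),y,ez]
def tcp(P,lift=0):  # TCP so that the grasp point is at stand-frame P (tool down)
    return world(P,q)[0]-np.array([0,0,-1.])*(-G if G<0 else G)*1+np.array([0,0,lift])
def st(tag=""):
    print(tag,round(T.read_clock(),2),"F",np.round(T.read_contact_force(),1),"open",round(T.read_opening(),3),"p",np.round(T.read_eef_pos(),4))
E
python3 - <<'E'
import re
from rob import *
print("G",G)
c=np.load("top0.npz");s=np.load("scene0.npz")
t=np.array([(35,171)])/3.8+[220,150]-.4; u=np.array([(440,350)])/3+[200,180]-.3
r=least_squares(lambda a:np.r_[(proj(world(pin(a[0],.158),q),c)-t).ravel(),(proj(world(pin(a[0],.158),q),s)-u).ravel()],[.1])
print("pawl",r.x,r.fun)
for S in(1,-1):
    for P in(pin(.1),pin(2.05),crank(.8),crank(0)):
        print(S,np.round(bot.solve_ik(world(P,q)[0]-[0,0,.019],Rt(S)),2))
E
```

```text
G -0.0187
pawl [0.01202692] [ 1.30611479  0.6059194  -0.85816693 -0.65609303]
1 [-0.58  0.54  0.42  1.9  -0.31  0.76 -0.09]
1 [-0.69  0.39  0.44  2.04 -0.24  0.76 -0.2 ]
1 [-0.19  0.58  0.53  1.87 -0.4   0.8   0.44]
1 [-0.25  0.53  0.59  2.02 -0.44  0.73  0.51]
-1 [-0.02  0.54 -0.42  1.86  0.3   0.8   2.44]
-1 [-0.08  0.39 -0.38  2.01  0.2   0.78  2.45]
-1 [-0.48  0.8   1.11  1.89 -0.85  1.03 -2.24]
-1 [-0.51  0.73  1.11  2.03 -0.84  0.94 -2.19]
```

```bash
sed -i '/return world(P,q)\[0\]/c\    return world(P,q)[0]+np.array([0,0,G+lift])' rob.py
cat >> rob.py <<'E'
R=Rt(1)
def arc(f,a,b,n,off=np.zeros(3),v=.08):
    for t in np.linspace(a,b,n+1)[1:]: bot.line_to(tcp(f(t))+off,R,max_speed=v)
E
python3 - <<'E'
from rob import *
P=pin(.06)
bot.movep(tcp(P,.13),R); st("above")
bot.line_to(tcp(P),R,max_speed=.12); st("at")
bot.grab(); st("grab")
c=cams.capture("scene");cv2.imwrite("pics/g.png",cv2.resize(c["img"][150:350,220:440],None,fx=3,fy=3,interpolation=cv2.INTER_CUBIC))
E
```

```text
above 2.64 F [ 0.2  0.1 -0.9] open 1.001 p [0.6078 0.1296 0.3236]
at 3.88 F [-0.   0.3  0.2] open 1.003 p [0.6084 0.1283 0.1946]
grab 4.58 F [-2.3 -0.6  1.8] open 0.093 p [0.608  0.1283 0.194 ]
```

View pics/g.png

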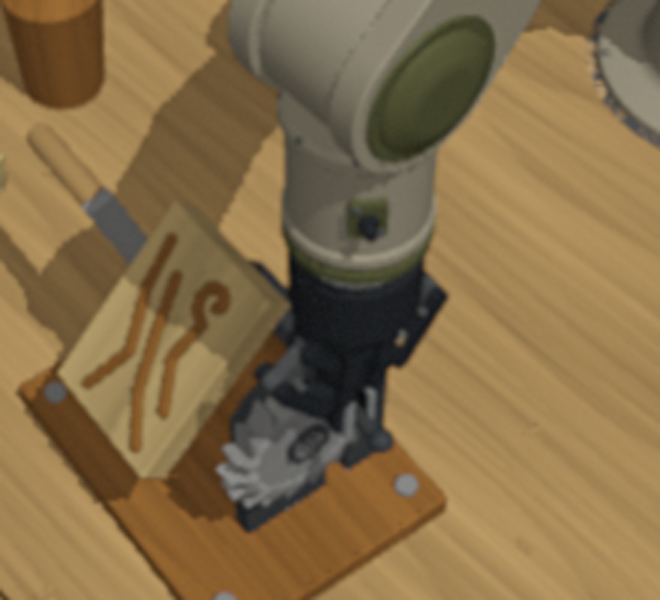

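The pin is held: the opening of 0.093 × 85 mm ≈ 8 mm is about the bar's diameter, and the ball is visible at (380,440) beside the finger. The side force is only 2 N, so the pose is good. Now I'll throw it over.

Run:
```python
from rob import *
for i,(a,b) in enumerate([(.06,.5),(.5,1.),(1.,1.5),(1.5,1.98)]):
    arc(pin,a,b,2); st(b)
    if np.abs(T.read_contact_force()).max()>40: raise SystemExit("force")
bot.open_jaws(); bot.pause(.3); st("open")
p=T.read_eef_pos(); bot.line_to([p[0],p[1],p[2]+.10],max_speed=.15); st("up")
c=cams.capture("scene");cv2.imwrite("pics/t.png",cv2.resize(c["img"][150:350,220:440],None,fx=3,fy=3,interpolation=cv2.INTER_CUBIC))
```

```text
0.5 5.26 F [ 7.5 -0.4  3.8] open 0.084 p [0.6015 0.1291 0.2197]
1.0 5.92 F [13.2 -1.5 11.6] open 0.087 p [0.5839 0.1311 0.2423]
1.5 6.59 F [ 2.8 -1.8 36.4] open 0.089 p [0.5546 0.1345 0.2519]
1.98 7.26 F [-11.9   2.   28.3] open 0.088 p [0.52   0.1381 0.2425]
open 8.29 F [-0.3  0.2 -0.5] open 0.996 p [0.5222 0.1373 0.2411]
up 9.11 F [0.7 0.2 0.4] open 1.003 p [0.5217 0.1374 0.3403]
```

View pics/t.png

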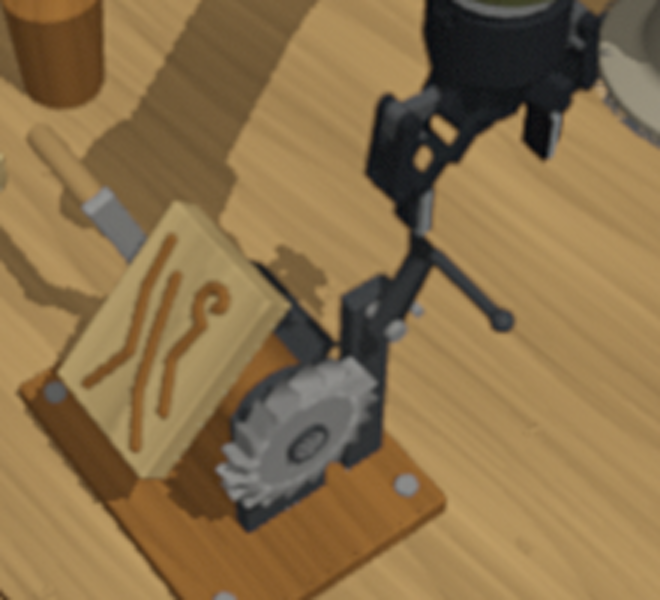

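The pawl lies on its rest, with its pin pointing free to the ball at (502,320). Next is the crank.

Run:
```python
from rob import *
d=q[4];P=crank(d)
bot.movep(tcp(P,.13),R); st("above")
bot.line_to(tcp(P),R,max_speed=.12); bot.grab(); st("grab")
for t in np.linspace(d,.07,7)[1:]:
    bot.line_to(tcp(crank(t)),R,max_speed=.08); st(round(t,2))
    if np.abs(T.read_contact_force()).max()>45: raise SystemExit("force")
```

```text
above 10.32 F [-0.2  0.  -0.4] open 0.999 p [ 0.6175 -0.1476  0.3258]
grab 12.18 F [-2.1 -0.1  2.7] open 0.211 p [ 0.6171 -0.1492  0.1963]
0.69 12.45 F [ 3.4 -0.3 -1. ] open 0.213 p [ 0.6095 -0.1484  0.1996]
0.56 12.72 F [ 6.4 -0.7  4.8] open 0.209 p [ 0.6013 -0.1475  0.2023]
0.44 13.0 F [ 8.4  2.3 12.2] open 0.21 p [ 0.5934 -0.1467  0.2041]
0.32 13.28 F [ 7.6  2.7 14.7] open 0.21 p [ 0.5831 -0.1456  0.2033]
0.19 13.55 F [ 6.8  1.5 12.2] open 0.215 p [ 0.5734 -0.1445  0.2011]
0.07 13.82 F [ 3.4  0.9 12.2] open 0.217 p [ 0.563  -0.1434  0.1977]
```

```bash
cat >> rob.py <<'E'
def tilt():
    c=cams.capture("top"); g=[panel(x,y,.068,.05) for x in np.linspace(-.06,.06,13) for y in np.linspace(-.04,.04,9)]
    uv=proj(world(g,q),c); K=np.array([[c["fx"],0,c["cx"]],[0,c["fy"],c["cy"]],[0,0,1.]])
    z=np.array([c["depth"][int(round(v)),int(round(u))] for u,v in uv]); n=cv2.undistortPoints(uv.reshape(-1,1,2),K,c["dist"]).reshape(-1,2)
    X=np.c_[n*z[:,None],z]; V=c["view"]; W=(X-V[:3,3])@V[:3,:3]
    W=W[(z>0)&(W[:,2]>.18)&(W[:,2]<.235)]; u=(W[:,:2]-q[:2])@ex[:2]
    k=np.polyfit(u,W[:,2],1); r=W[:,2]-np.polyval(k,u); m=abs(r)<.004; k=np.polyfit(u[m],W[m,2],1)
    print("drum~",-np.arctan(k[0]),"n",m.sum(),"z0",k[1]); return c
E
python3 - <<'E'
from rob import *
bot.open_jaws(); bot.line_to(tcp(crank(.07),.11),R,max_speed=.2); st("up")
bot.movep(tcp(pin(2.05),.10),R); st("abovepin")
c=tilt(); cv2.imwrite("pics/l.png",c["img"])
s=cams.capture("scene");cv2.imwrite("pics/l2.png",cv2.resize(s["img"][150:350,220:440],None,fx=3,fy=3,interpolation=cv2.INTER_CUBIC))
E
```

```text
up 15.18 F [-0.8  0.1  0. ] open 1.001 p [ 0.5594 -0.1427  0.3048]
abovepin 16.28 F [ 0.1 -0.5  0. ] open 1.003 p [0.5187 0.1364 0.3387]
drum~ 0.11923405484728933 n 108 z0 0.20997157457151164
```

View pics/l2.png

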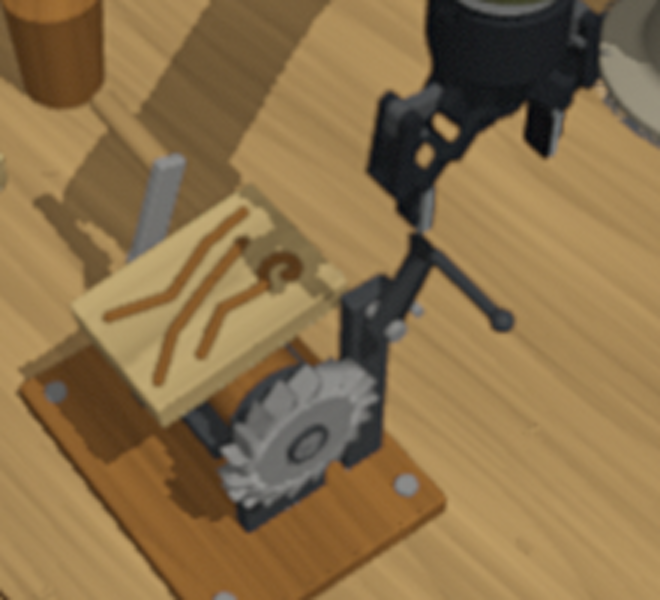

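The panel is almost level (depth plane gives about 0.12 rad) and the pawl is still on its rest, with the ball at (502,320). At 0.12 the nose will drop into the right gap, so I'll lower it now.

Run:
```python
from rob import *
bot.line_to(tcp(pin(2.05)),R,max_speed=.12); bot.grab(); st("grab")
for a,b in [(2.05,1.5),(1.5,1.),(1.,.5),(.5,.18)]:
    arc(pin,a,b,2); st(b)
    if np.abs(T.read_contact_force()).max()>50: raise SystemExit("force")
bot.open_jaws(); bot.pause(.2); st("open")
bot.line_to(tcp(pin(.18),.11),R,max_speed=.2)
bot.movep(tcp(crank(.12),.10),R)
tilt(); s=cams.capture("scene");cv2.imwrite("pics/d.png",cv2.resize(s["img"][150:350,220:440],None,fx=3,fy=3,interpolation=cv2.INTER_CUBIC))
```

```text
grab 18.07 F [-2.4  0.6  3.9] open 0.094 p [0.5184 0.1378 0.2392]
1.5 18.78 F [-0.7 -0.3 10.2] open 0.089 p [0.5515 0.1342 0.2483]
1.0 19.45 F [ 1.  -0.2  3.9] open 0.095 p [0.5792 0.1313 0.2397]
0.5 20.12 F [ 0.2 -0.  -0.2] open 0.09 p [0.5995 0.1291 0.2182]
0.18 20.65 F [ 0.1 -0.1 -3.3] open 0.092 p [0.6067 0.1284 0.2006]
open 21.58 F [ 0.4 -1.1  0.6] open 1.001 p [0.6067 0.1284 0.201 ]
drum~ 0.12083296821478616 n 112 z0 0.21030420879167658
```

View pics/d.png

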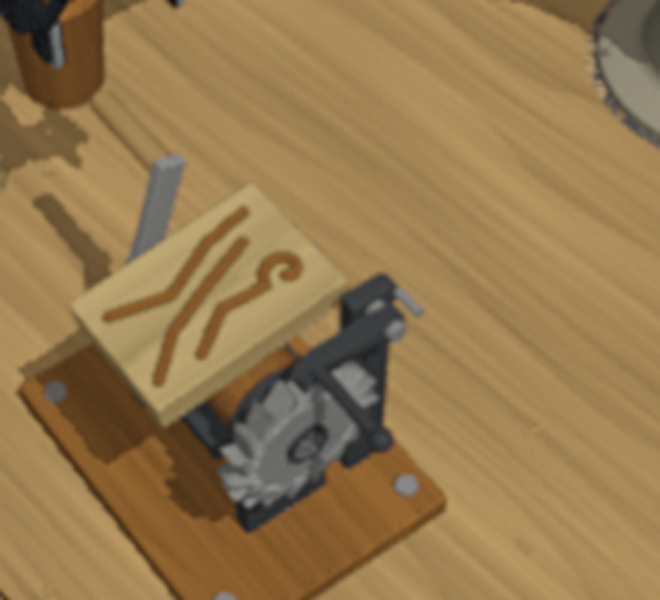

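The pawl is down in the teeth, with the ball at (382,440), and the drum hasn't moved. Now the firm pull.

Run:
```python
from rob import *
bot.line_to(tcp(crank(.12)),R,max_speed=.12); bot.grab(); st("grab")
d=.12
def ft():
    F=T.read_contact_force(); return F@np.r_[ex[:2]*np.cos(d-.45),-np.sin(d-.45)]
L=[]
while d>-.2:
    d-=.01; bot.line_to(tcp(crank(d)),R,max_speed=.03); bot.pause(.05); f=ft(); L.append((round(d,2),round(f,1)))
    if f>22: break
print(L); bot.pause(.5); print(ft()); st("held")
tilt()
```

```text
grab 25.06 F [-2.5  1.4  5.6] open 0.217 p [ 0.5633 -0.1435  0.1973]
[(0.11, np.float64(0.5)), (0.1, np.float64(2.5)), (0.09, np.float64(3.8)), (0.08, np.float64(5.4)), (0.07, np.float64(5.6)), (0.06, np.float64(7.7)), (0.05, np.float64(7.8)), (0.04, np.float64(9.4)), (0.03, np.float64(9.4)), (0.02, np.float64(10.6)), (0.01, np.float64(12.0)), (0.0, np.float64(13.0)), (-0.01, np.float64(13.9)), (-0.02, np.float64(10.6)), (-0.03, np.float64(11.0)), (-0.04, np.float64(12.6)), (-0.05, np.float64(13.2)), (-0.06, np.float64(9.3)), (-0.07, np.float64(10.2)), (-0.08, np.float64(10.7)), (-0.09, np.float64(12.3)), (-0.1, np.float64(14.5)), (-0.11, np.float64(16.0)), (-0.12, np.float64(18.1)), (-0.13, np.float64(20.5)), (-0.14, np.float64(23.2))]
22.77463933256111
held 33.36 F [11.6  2.7 24.1] open 0.214 p [ 0.5533 -0.1425  0.192 ]
drum~ -0.007359443102891615 n 110 z0 0.2097257017624813
```

The force rises steadily with the drum level (about -0.007 rad), so the tooth is bearing. I'll pull slightly more to be clear of the bearing and grip friction, then release.

Run:
```python
from rob import *
for d in(-.15,-.16,-.17): bot.line_to(tcp(crank(d)),R,max_speed=.03)
bot.pause(.5); st("held"); tilt()
bot.open_jaws(); bot.pause(.2); st("open")
p=T.read_eef_pos(); bot.line_to([p[0],p[1],p[2]+.14],max_speed=.2); st("up")
tilt(); s=cams.capture("scene");cv2.imwrite("pics/f.png",cv2.resize(s["img"][150:350,220:440],None,fx=3,fy=3,interpolation=cv2.INTER_CUBIC))
```

```text
held 34.66 F [13.9  3.4 32.3] open 0.214 p [ 0.5532 -0.1425  0.1919]
drum~ 0.0038831638650283448 n 104 z0 0.20965202069279862
open 35.57 F [-0.4 -1.   0.7] open 1.002 p [ 0.5431 -0.1415  0.1864]
up 36.42 F [ 0.2 -0.1 -0.3] open 1.001 p [ 0.5426 -0.1411  0.3254]
drum~ 0.0005634040355139676 n 108 z0 0.20945322905176975
```

View pics/f.png

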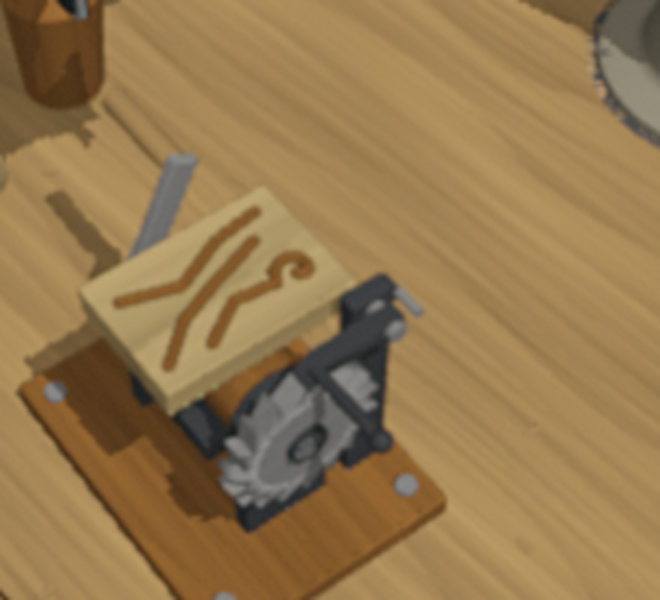

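The panel is level, the pawl is seated (ball at (382,440)), and the gripper is clear.

```bash
python3 -c "
from station import bot
print(bot.sign_off())"
```

```text
the job is handed in; nothing more can be done
None
```

The job is handed in, though sign-off gave no verdict: the panel is level (about 0.001 rad by depth camera), the pawl is down in its tooth, the drum went solid under a final pull of about 30 N at the crank (a little over the 12–25 N guide), and the robot is clear of everything at about 36 s.

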